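# Ratchet bookend: open up the bead-case rack

### The job

The rack of bead cases needs room for more: press down the flat release pad on the sliding bookend and, keeping it down, push the bookend along its toothed rail, away from the standing cases, all the way back to the stop at the end of the rack. Then let go so that the pad springs back up. Pick nothing up, and leave the cases and everything else on the table as they are.

Things in the scene. Friction and masses are not known exactly. Their poses are not given: they have to be found in the camera images.
- rack: Fixed rack: wooden board 150 x 440 mm, 12 mm thick; origin at table height under its middle. Its +y axis runs along the rail from the standing cases to the end stop (the way the bookend must be pushed), +x across to the rail's side. End plate at y -200 mm (top 97 mm up); low end stop at y +207 to +219 mm (top 42 mm up). Toothed rail along x +70 mm, 30 to 44 mm up.
- jaw (a joint): Position (m) of the sliding aluminium bookend: its middle's y in the rack's frame. 0 is nearest the cases, 0.14 fully back at the end stop. 100 mm wide in x; along y from its middle: face plate -38 to -30 mm (top 88 mm above the table), open trough with the pad, push wall +30 to +40 mm, two ribs to +65 mm. Unlocked it slides with 1.5 N friction; locked, it can move only towards the cases.
- release (a joint): How far (m) the release pad is pressed: 0 up, 0.009 fully down (solid stop). The ratchet teeth (9 mm pitch) are free from 0.0045 on and catch again if the pad rises; none in the last 25 mm of the way. Spring: about 3 N to start, 7 N at the bottom; it springs back when let go. On a tooth's slope it may rest up to 0.004 down.
- pad_top (a point): Centre of the top of the release pad, a flat black ribbed plate 70 mm (rack x) by 50 mm (rack y), 62 mm above the table when up; it moves with the bookend and sinks as pressed. The rail guide beside it (rack x +53 to +87 mm, top 61 mm above the table) is low; the trough's other side is open.
- wall_top (a point): Middle of the top inner edge of the bookend's push wall, the upright behind the pad on the end stop's side: 100 mm wide in rack x, 10 mm thick, top 83 mm above the table. Its inner face is 29 mm along the rack's +y from the pad's centre and rises 21 mm above the pad: push here with the fingers that hold the pad down.
- case0_mid (a point): Centre of standing clear bead case 1 of 3 (100 mm across the rack, 40 mm thick along it, 85 mm high, 0.22 kg, loose), standing on the rack's board between the end plate and the bookend; its top is 97 mm above the table. Must stay standing where it is.
- case1_mid (a point): Centre of standing clear bead case 2 of 3 (100 mm across the rack, 40 mm thick along it, 85 mm high, 0.22 kg, loose), standing on the rack's board between the end plate and the bookend; its top is 97 mm above the table. Must stay standing where it is.
- case2_mid (a point): Centre of standing clear bead case 3 of 3 (100 mm across the rack, 40 mm thick along it, 85 mm high, 0.22 kg, loose), standing on the rack's board between the end plate and the bookend; its top is 97 mm above the table. Must stay standing where it is.
- spare_mid (a point): Centre of a spare bead case like the others, lying flat (40 mm high) beside the rack; loose, not part of the work, to be left alone.
- pliers_mid (a point): Centre of small pliers with lilac grips, 165 mm long, 12 mm high, lying in front of the rack; loose, not part of the work, to be left alone.
- spool_mid (a point): Centre of a thread spool, 36 mm wide, 35 mm high, standing; loose, not part of the work, to be left alone.
- jar_mid (a point): Centre of a bead jar with white lid, 52 mm wide, 70 mm high, standing beyond the rack; loose, not part of the work, to be left alone.
- bowl_mid (a point): Centre of a white bowl, 90 mm wide, 35 mm high; loose, not part of the work, to be left alone.
Things that resemble listed ones, but are neither listed nor needed, are in the scene too. Leave any blue look-alike of the part that bears case2_mid alone. Leave any red look-alike of the part that bears case0_mid alone.

How it is judged:
On the way, in this order (a step that is already met when the one before it is completed fails the run):
1. the release pad is pressed down clear of the teeth, with the bookend still near the cases (value of joint release above 0.0045 m and value of joint jaw below 0.08 m), for 0.1 s.
2. the bookend is pushed back to the end stop (value of joint jaw above 0.134 m), for 0.1 s.
At the end, for the whole second after the job is handed in: The bookend is within 6 mm of the end stop, the release pad is back up (within 2 mm), the three cases stand upright (0.1 rad) within 20 mm of their starting places, and the spare case, pliers, spool, jar and bowl are within 20 mm of theirs (value of joint jaw above 0.134 m and value of joint release below 0.002 m and distance of each of case0_mid, case1_mid, case2_mid, spare_mid, pliers_mid, spool_mid, jar_mid, bowl_mid from where it was at the start of the episode below 0.02 m and angle between each of case0_mid, case1_mid, case2_mid's own z axis and vertical below 0.1 rad); the robot touches nothing.
It fails at once if a standing case is pushed more than 20 mm away, lifted or tipped over (distance of any of case0_mid, case1_mid, case2_mid from where it was at the start of the episode above 0.02 m or angle between any of case0_mid, case1_mid, case2_mid's own z axis and vertical above 0.25 rad).
It fails at once if any of the other loose things (spare case, pliers, spool, jar, bowl) is moved more than 20 mm or lifted (distance of any of spare_mid, pliers_mid, spool_mid, jar_mid, bowl_mid from where it was at the start of the episode above 0.02 m).
It also fails if it takes over 32 s, if anything falls off the work surface, if the arm or the gripper's body presses on something with over 40 N, if the wrist force passes 120 N, or if a joint passes its speed limit or range.

### The arm

A 6-joint arm with a two-finger parallel gripper is mounted at the origin on the work surface. World frame = base frame: x ahead of the robot, y to its left, z up, the work surface at z = 0. Lengths are in m, angles in rad, forces in N, time in s.
With the tool pointing down it reaches from about 0.35 to 0.85 m from the base axis. Payload 8.1 kg.
Tool frame: the origin (TCP) lies at the centre of the arm's flange, where the gripper is bolted on; the fingertips stand 173 mm ahead of it and the grasp point (between the pads) lies 155 mm ahead of it; z points along the fingers, y is the direction in which the jaws open and shut (so a half turn about z gives the same grasp; the last joint's range is limited). The gripper opens to 85 mm and grips with 20 to 120 N. Pads are 22 mm wide; open, the fingers measure 114 mm over their backs; the gripper's body (76 mm by 85 mm) begins 54 mm behind the grasp point. The pads swing forward as they close: fully open they stand 13 mm farther back than shut.
Start: joints at [1.076, 0.13, 1.488, -0, 1.523, -0.085], TCP at [0.239, 0.55, 0.405] pointing down, gripper open.
Joint ranges: [-2.96, 2.96], [-0.89, 2.26], [0.02, 2.5], [-1.34, 4.48], [0, 2.73], [-2.66, 2.66]. Speed limits (rad/s): [2.39, 2.39, 2.79, 3.14, 3.14, 3.14].

### API

Orientations are given as [roll, pitch, yaw] about the fixed x, y, z axes, in that order (R = Rz(yaw) Ry(pitch) Rx(roll)).
In Python, from bench import ctrl, cams, hand_in gives the robot as it stands.
- The arm moves only by the tool move_arm, never from a script. Its argument "increments" is a list of rows, each an object of numbers: "hand": the finger opening in m, from 0 to 0.0854; "dx", "dy", "dz": the shift along the tool's x, y, z in m; "rx", "ry", "rz": the turn, a rotation vector about the tool's x, y, z in rad. In form: [{"hand": .., "dx": .., "dy": .., "dz": .., "rx": .., "ry": .., "rz": ..}, ...]. A call has 1 to 12 rows; each row is the pose to reach, as a shift and turn from the pose measured when the call began, along the tool's axes at that moment; what a row does not reach only later rows make up. A row lasts 1/10 s, in which the tool goes at most 50 mm and 8.59 degrees, less where a joint would pass 70% of its speed; a pose out of reach is approached as far as the arm can. A call with a gripper value outside its range is refused whole. The fingers move at their own pace and stop on an object; "newtons" is the grip in N (left out, the last holds). Time passes only in rows, so rows that repeat a pose let the fingers close. It gives the time, the measured TCP pose, the force and the opening at its end, in the units of the state.
- ctrl.get_state(): the state, without advancing time (a new reading comes with each control period).
- cams.read_camera(name): name is "scene" or "top" or "wrist"; returns (picture, depth): 420x560x3 uint8, red, green, blue; 420x560 float32, m along the optical axis (not along the pixel's ray), 0 where there is no reading.
- cams.get_calibration(name): a dict with "mtx" (3x3 intrinsics, pixels), "R" (3x3) and "t" (3): a world point X has camera coordinates R X + t; the wrist camera has in their place "hand_eye" (4x4, takes a point from camera to tool coordinates, whose origin is the TCP and whose axes are the flange's). Camera axes: x right, y down, z forward; pixel columns grow to the right and rows downward; lengths in m; the calibration is good to about 2 mm. A picture is of the moment at which its call begins: read the wrist's pose just before it. get_calibration takes no time and is no camera call.
- hand_in(): hands the job in, once; it reports no verdict.
The state is a dict: "t": time; "joint_pos": joint angles; "dq": joint speeds; "joint_efforts": joint torques, N m; "tool_pos": TCP position; "tcp_rot": TCP orientation; "ft_force": force on the tool from outside, world axes, zero at the start; "wrist_torque": the same for the moment, N m; "gripper_width": finger opening in m.
Only numpy, scipy, OpenCV 4.12 (cv2) and the standard library are available. Lean on these libraries where they do the work, as an engineer would, in place of code of your own. Each camera call takes 0.05 s, during which the arm holds its last target.

## Working session

There is one attempt and no reset: what is moved stays moved. The work goes in short steps, Python scripts to look and compute and a tool call to move; the robot and the scene stay as the last step left them, time stands still between calls to the robot, and variables do not carry over. Pictures are saved under pics/ and viewed, and the job is handed in when it is done.

Besides the shell and the picture viewer there is one more tool, called after "Call:" in YAML: its name, and indented under it one key for each argument. move_arm: Moves the arm, as the interface text tells. Its arguments: {"type":"object","properties":{"increments":{"type":"array"},"newtons":{"type":"number"}},"required":["increments"]}

```bash
mkdir -p pics; ls; python3 - <<'E'
from bench import ctrl,cams
import cv2,numpy as np
s=ctrl.get_state();print(s)
for n in("scene","top"):
    p,d=cams.read_camera(n);np.savez(f"pics/{n}.npz",p=p,d=d,**cams.get_calibration(n))
    cv2.imwrite(f"pics/{n}0.png",p[:,:,::-1]);c=cams.get_calibration(n);print(n,c)
E
```

```text
pics
{'t': 0.0, 'joint_pos': array([ 1.07560673e+00,  1.31159133e-01,  1.48929398e+00,  4.24686169e-05,
        1.52297815e+00, -8.54228239e-02]), 'dq': array([ 0.00014947, -0.00112553, -0.00090466,  0.00222505,  0.00263968,
        0.00101812]), 'joint_efforts': array([-9.76453412e-04, -5.69422674e+01, -5.00529242e+01, -4.24160507e-04,
        1.51704153e-02,  1.83504591e-05]), 'tool_pos': array([0.23891241, 0.55013233, 0.40363727]), 'tcp_rot': array([-3.13976437e+00, -1.99129965e-04,  2.73182363e+00]), 'ft_force': array([ 0.15318999, -0.46504173,  0.59082393]), 'wrist_torque': array([-0.00203777, -0.04545662,  0.02665819]), 'gripper_width': 0.08558170091962748}
scene {'mtx': array([[420.91229056,   0.        , 280.78524849],
       [  0.        , 420.91229056, 205.60820215],
       [  0.        ,   0.        ,   1.        ]]), 'R': array([[ 0.5769115 ,  0.81667372, -0.01473634],
       [ 0.65410074, -0.47272243, -0.59049616],
       [-0.4892089 ,  0.33102497, -0.80690589]]), 't': array([-0.33610768, -0.30466967,  1.28429308])}
top {'mtx': array([[449.17149387,   0.        , 279.90515426],
       [  0.        , 449.17149387, 207.42186019],
       [  0.        ,   0.        ,   1.        ]]), 'R': array([[-0.01638818, -0.99984725, -0.00607533],
       [-0.9981512 ,  0.01671545, -0.0584361 ],
       [ 0.05852872,  0.00510644, -0.99827266]]), 't': array([0.01258934, 0.58324789, 0.9912374 ])}
```

View pics/scene0.png

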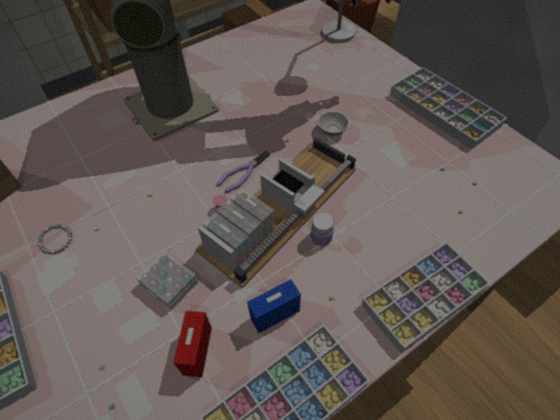

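View pics/top0.png

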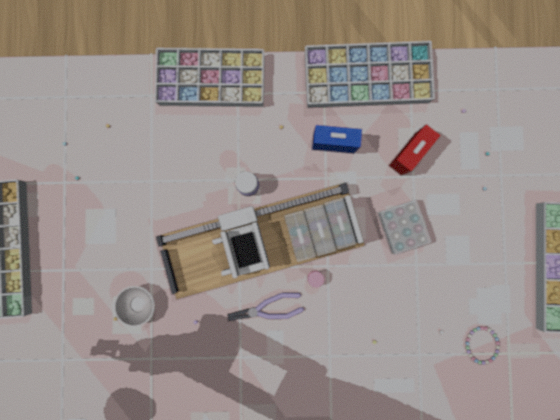

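The top view shows the bookend's black pad near (246,250). The three standing clear cases are at about (300,235), (320,230) and (340,222), and the end stop is at (168,272). The red (415,150) and blue (337,139) boxes are look-alikes standing off the rack, so they don't match. Next I'll enlarge the view and measure.

```bash
python3 - <<'E'
import cv2,numpy as np
z=np.load("pics/top.npz");p=z["p"]
c=p[170:310,140:380];cv2.imwrite("pics/crop1.png",cv2.convertScaleAbs(cv2.resize(c,(768,448),interpolation=cv2.INTER_CUBIC)[:,:,::-1],alpha=1.4))
d=z["d"];K,R,t=z["mtx"],z["R"],z["t"]
v,u=np.mgrid[0:420,0:560]
P=np.stack([(u-K[0,2])/K[0,0]*d,(v-K[1,2])/K[1,1]*d,d],-1)
W=(P-t)@R; np.save("pics/W.npy",W)
dark=(p.max(2)<45)
n,l,st,ce=cv2.connectedComponentsWithStats(dark.astype(np.uint8))
for i in range(1,n):
    if st[i,4]>80: print(st[i],ce[i],np.median(W[l==i],0))
for a in [(246,250),(246,245),(262,235),(235,220),(262,245),(225,250),(300,235),(320,230),(340,222),(355,220)]: print(a,W[a[1],a[0]])
E
```

```text
[231 233  29  34 651] [245.02764977 249.453149  ] [0.49296017 0.07850662 0.06217692]
[165 250  13  41  82] [171.30487805 270.20731707] [0.44741329 0.24429477 0.02767363]
(246, 250) [0.4909033  0.07665124 0.06048803]
(246, 245) [0.50164188 0.07622314 0.06416395]
(262, 235) [0.52222968 0.04438002 0.0086873 ]
(235, 220) [0.55549594 0.09977115 0.05788324]
(262, 245) [0.50129309 0.04174133 0.07260862]
(225, 250) [0.49237325 0.11874845 0.08237314]
(300, 235) [ 0.52114767 -0.03776407  0.1009344 ]
(320, 230) [ 0.53070708 -0.07893371  0.10122128]
(340, 222) [ 0.54640067 -0.12017702  0.10213922]
(355, 220) [ 0.55014041 -0.15186707  0.09673109]
```

View pics/crop1.png

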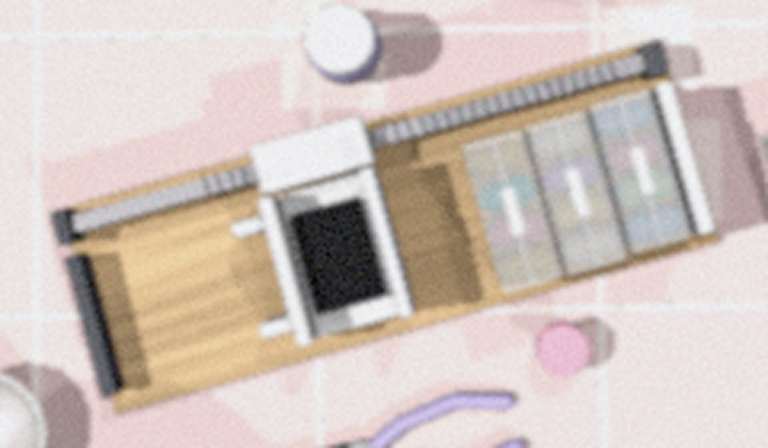

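```bash
cat >h.py <<'E'
import numpy as np
def proj(z,u,v,h):
    K,R,t=z["mtx"],z["R"],z["t"]
    r=R.T@np.linalg.solve(K,[u,v,1.]);c=-R.T@t
    return c+r*(h-c[2])/r[2]
E
python3 - <<'E'
import cv2,numpy as np
from h import proj
z=np.load("pics/top.npz");p=z["p"]
f=lambda x,y,h:proj(z,140+x/3.2-.35,170+y/3.2-.35,h)
def ang(a,b):
    d=b-a;return np.arctan2(d[1],d[0])
for a,b,h in [((720,237),(118,408),.012),((653,60),(66,226),.044),((645,45),(60,212),.044)]:
    A,B=f(*a,h),f(*b,h);print(A,B,np.degrees(ang(A,B)),np.linalg.norm(B-A))
# cross: end plate outer edge, end stop, wall inner edge
for a,b,h in [((710,233),(668,85),.097),((117,392),(80,256),.042),((310,340),(268,196),.083),((408,312),(370,170),.088)]:
    A,B=f(*a,h),f(*b,h);print(A,B,np.degrees(ang(A,B))+90,np.linalg.norm(B-A))
m=(p.max(2)<45);n,l,st,ce=cv2.connectedComponentsWithStats(m.astype(np.uint8))
i=[i for i in range(1,n) if st[i,4]>500][0]
ys,xs=np.where(l==i);pts=np.array([proj(z,x,y,.062)[:2] for x,y in zip(xs,ys)],np.float32)
print(cv2.minAreaRect(pts*1000))
W=np.load("pics/W.npy");print(np.median(W[l==i],0))
zc=np.load("pics/scene.npz");q=zc["p"]
cv2.imwrite("pics/crop2.png",cv2.convertScaleAbs(cv2.resize(q[130:290,180:370],(760,640*1),interpolation=cv2.INTER_CUBIC)[:600,:,::-1],alpha=1.4))
E
```

```text
[ 0.49896218 -0.18577576  0.012     ] [0.38683993 0.23708627 0.012     ] 104.85030603330907 0.4374742231621232
[ 0.6211539  -0.13751451  0.044     ] [0.51446174 0.26461364 0.044     ] 104.85929329362463 0.4160411875749764
[ 0.63155194 -0.13229982  0.044     ] [0.52404431 0.26870034 0.044     ] 105.00799332123424 0.41516144088335283
[ 0.50376057 -0.16401034  0.097     ] [ 0.59953494 -0.13947806  0.097     ] 104.3672225516614 0.09886638354684829
[0.40166441 0.23063703 0.042     ] [0.49389128 0.2556197  0.042     ] 105.15670137182647 0.09555066810230384
[0.43832705 0.0951706  0.083     ] [0.53227341 0.12165091 0.083     ] 105.74135277164143 0.09760699744297953
[0.45577087 0.03100581 0.088     ] [0.54804328 0.05439273 0.088     ] 104.22241729570715 0.09519004225022412
((492.211669921875, 78.57514953613281), (65.22496032714844, 46.64006423950195), 15.230969429016113)
[0.49296017 0.07850662 0.06217692]
```

View pics/crop2.png

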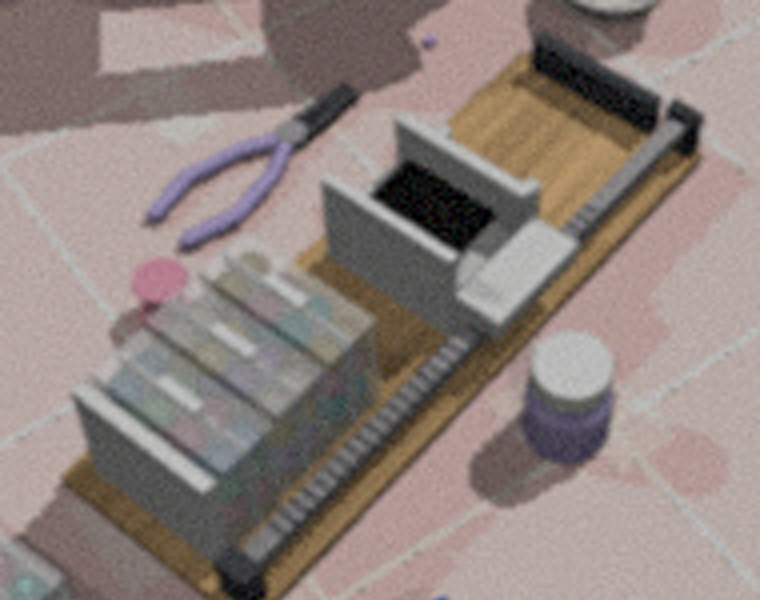

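The crop confirms the layout: face plate, black pad, push wall, then bare board to the end stop. The rack's yaw is 15°. The pad centre is (0.492, 0.0785, 0.062), which matches the given height. The wall's inner edge is about 30 mm on, as stated, and the jaw stands at about 0.04. I'll work out the approach with the fingers shut and tool x along the rack's +y.

```bash
cat >>h.py <<'E'
from scipy.spatial.transform import Rotation as Ro
def rel(s,pos,rpy):
    R0=Ro.from_euler('xyz',s['tcp_rot']);R1=Ro.from_euler('xyz',rpy)
    return R0.inv().apply(np.array(pos)-s['tool_pos']).round(4),(R0.inv()*R1).as_rotvec().round(4)
E
python3 - <<'E'
from bench import ctrl
from h import *
s=ctrl.get_state()
print(rel(s,[.489,.090,.300],[np.pi,0,np.radians(105)]))
E
```

```text
(array([-0.4127, -0.3222,  0.1042]), array([-1.700e-03,  6.000e-04,  8.992e-01]))
```

Call:
move_arm:
  increments:
    - {"hand": 0, "dx": -0.034, "dy": -0.027, "dz": 0, "rz": 0.075}
    - {"hand": 0, "dx": -0.069, "dy": -0.054, "dz": 0, "rz": 0.15}
    - {"hand": 0, "dx": -0.103, "dy": -0.081, "dz": 0, "rz": 0.225}
    - {"hand": 0, "dx": -0.138, "dy": -0.107, "dz": 0, "rz": 0.3}
    - {"hand": 0, "dx": -0.172, "dy": -0.134, "dz": 0.01, "rz": 0.375}
    - {"hand": 0, "dx": -0.206, "dy": -0.161, "dz": 0.02, "rz": 0.45}
    - {"hand": 0, "dx": -0.241, "dy": -0.188, "dz": 0.03, "rz": 0.525}
    - {"hand": 0, "dx": -0.275, "dy": -0.215, "dz": 0.045, "rz": 0.6}
    - {"hand": 0, "dx": -0.31, "dy": -0.242, "dz": 0.06, "rz": 0.675}
    - {"hand": 0, "dx": -0.344, "dy": -0.2685, "dz": 0.075, "rz": 0.75}
    - {"hand": 0, "dx": -0.378, "dy": -0.295, "dz": 0.09, "rz": 0.825}
    - {"hand": 0, "dx": -0.4127, "dy": -0.3222, "dz": 0.1042, "rz": 0.8992}

```text
invalid input
```

```bash
python3 - <<'E'
from bench import ctrl,cams
from h import *
import cv2
s=ctrl.get_state();print(s['t'],s['tool_pos'],s['tcp_rot'],s['ft_force'],s['gripper_width'])
print(rel(s,[.489,.090,.260],[np.pi,0,np.radians(105)]))
p,d=cams.read_camera("wrist");cv2.imwrite("pics/w1.png",p[:,:,::-1])
c=cams.get_calibration("wrist");T=c["hand_eye"];K=c["mtx"]
R0=Ro.from_euler('xyz',s['tcp_rot'])
m=(p.max(2)<45).astype(np.uint8)
n,l,st,ce=cv2.connectedComponentsWithStats(m)
for i in range(1,n):
    if st[i,4]>500: 
        v,u=np.where(l==i);dd=d[v,u];Pc=np.stack([(u-K[0,2])/K[0,0]*dd,(v-K[1,2])/K[1,1]*dd,dd],1)
        W=R0.apply(Pc@T[:3,:3].T+T[:3,3])+s['tool_pos'];print(st[i],np.median(W,0),cv2.minAreaRect(W[:,:2].astype(np.float32)*1000))
E
```

```text
0.1 [0.23891154 0.55014902 0.40371845] [-3.13985446e+00 -1.95739021e-04  2.73179309e+00] [ 0.07649209  0.30487228 -0.08478627] 0.08557613248156497
(array([-0.4127, -0.3222,  0.1442]), array([-1.700e-03,  6.000e-04,  8.992e-01]))
[ 541    0   19  128 1277] [ 0.32843688  1.45081799 -0.72537166] ((232.85792541503906, 1102.8388671875), (983.60986328125, 366.40570068359375), 62.13086700439453)
[    0   268   560   152 40118] [0.22830886 0.55571413 0.30690849] ((847.0589599609375, 843.6236572265625), (1741.428466796875, 480.29486083984375), 40.14580535888672)
```

View pics/w1.png

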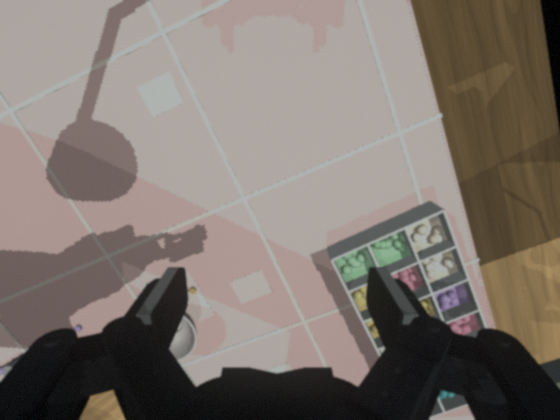

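The arm hasn't moved: the call was refused, possibly because the rows left out rx and ry. The wrist picture shows only the open fingers over bare table. I'll try again with every field filled in.

Call:
move_arm:
  increments:
    - {"hand": 0.0, "dx": -0.034, "dy": -0.027, "dz": 0.0, "rx": 0.0, "ry": 0.0, "rz": 0.075}
    - {"hand": 0.0, "dx": -0.069, "dy": -0.054, "dz": 0.0, "rx": 0.0, "ry": 0.0, "rz": 0.15}
    - {"hand": 0.0, "dx": -0.103, "dy": -0.081, "dz": 0.0, "rx": 0.0, "ry": 0.0, "rz": 0.225}
    - {"hand": 0.0, "dx": -0.138, "dy": -0.107, "dz": 0.0, "rx": 0.0, "ry": 0.0, "rz": 0.3}
    - {"hand": 0.0, "dx": -0.172, "dy": -0.134, "dz": 0.01, "rx": 0.0, "ry": 0.0, "rz": 0.375}
    - {"hand": 0.0, "dx": -0.206, "dy": -0.161, "dz": 0.02, "rx": 0.0, "ry": 0.0, "rz": 0.45}
    - {"hand": 0.0, "dx": -0.241, "dy": -0.188, "dz": 0.03, "rx": 0.0, "ry": 0.0, "rz": 0.525}
    - {"hand": 0.0, "dx": -0.275, "dy": -0.215, "dz": 0.045, "rx": 0.0, "ry": 0.0, "rz": 0.6}
    - {"hand": 0.0, "dx": -0.31, "dy": -0.242, "dz": 0.06, "rx": 0.0, "ry": 0.0, "rz": 0.675}
    - {"hand": 0.0, "dx": -0.344, "dy": -0.268, "dz": 0.075, "rx": 0.0, "ry": 0.0, "rz": 0.75}
    - {"hand": 0.0, "dx": -0.378, "dy": -0.295, "dz": 0.09, "rx": 0.0, "ry": 0.0, "rz": 0.825}
    - {"hand": 0.0, "dx": -0.413, "dy": -0.322, "dz": 0.104, "rx": 0.0, "ry": 0.0, "rz": 0.9}
  newtons: 30

```text
t: 1.35
tool_pos: [0.4897, 0.0884, 0.2995]
tcp_rot: [-3.14, 0.001, 1.829]
ft_force: [0.3, 0.5, -0.0]
gripper_width: -0.0002
```

```bash
python3 - <<'E'
from bench import ctrl,cams
from h import *
import cv2
s=ctrl.get_state();print(s['t'],s['tool_pos'],s['tcp_rot'],s['ft_force'],s['gripper_width'])
print(rel(s,[.489,.090,.245],[np.pi,0,np.radians(105)]))
p,d=cams.read_camera("wrist");cv2.imwrite("pics/w2.png",p[:,:,::-1])
p,d=cams.read_camera("scene");cv2.imwrite("pics/s2.png",cv2.convertScaleAbs(cv2.resize(p[80:290,160:400],(686,600))[:,:,::-1],alpha=1.4))
E
```

```text
1.35 [0.4896766  0.08842176 0.29949656] [-3.14043771e+00  9.05540569e-04  1.82868090e+00] [ 0.26537835  0.50776408 -0.04511979] -0.0001688508991221652
(array([ 0.0017, -0.0002,  0.0545]), array([-0.0012,  0.0009, -0.0039]))
```

View pics/w2.png

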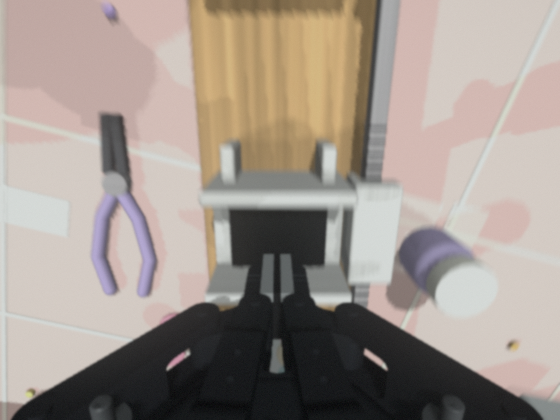

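View pics/s2.png

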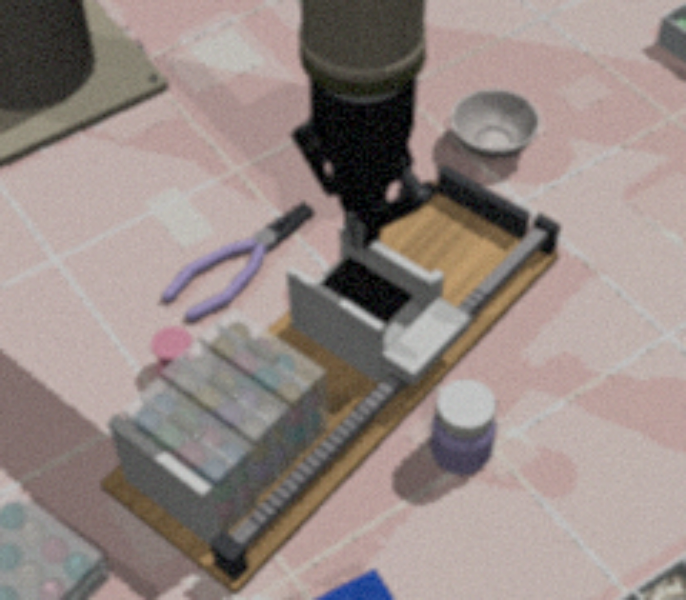

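The wrist view has the shut fingers at column 277, over the pad's middle (pad from 228 to 327). The scene view shows them clear of the wall. Now I'll lower to just above the pad.

Call:
move_arm:
  increments:
    - {"hand": 0.0, "dx": 0.001, "dy": 0.0, "dz": 0.015, "rx": 0.0, "ry": 0.0, "rz": -0.004}
    - {"hand": 0.0, "dx": 0.001, "dy": 0.0, "dz": 0.03, "rx": 0.0, "ry": 0.0, "rz": -0.004}
    - {"hand": 0.0, "dx": 0.001, "dy": 0.0, "dz": 0.045, "rx": 0.0, "ry": 0.0, "rz": -0.004}
    - {"hand": 0.0, "dx": 0.001, "dy": 0.0, "dz": 0.055, "rx": 0.0, "ry": 0.0, "rz": -0.004}
    - {"hand": 0.0, "dx": 0.001, "dy": 0.0, "dz": 0.055, "rx": 0.0, "ry": 0.0, "rz": -0.004}
  newtons: 30

```text
t: 1.95
tool_pos: [0.4885, 0.0872, 0.2409]
tcp_rot: [-3.134, 0.001, 1.83]
ft_force: [0.0, -0.5, 0.5]
gripper_width: -0.0002
```

```bash
python3 - <<'E'
from bench import ctrl,cams
import cv2
p,d=cams.read_camera("wrist");cv2.imwrite("pics/w3.png",p[:,:,::-1])
p,d=cams.read_camera("scene");cv2.imwrite("pics/s3.png",cv2.convertScaleAbs(cv2.resize(p[120:250,220:370],(690,598))[:,:,::-1],alpha=1.4))
s=ctrl.get_state();print(s['t'],s['tool_pos'],s['ft_force'])
E
```

```text
2.05 [0.48960886 0.08713346 0.24302571] [-0.05209908 -0.21256068  0.52062438]
```

View pics/w3.png

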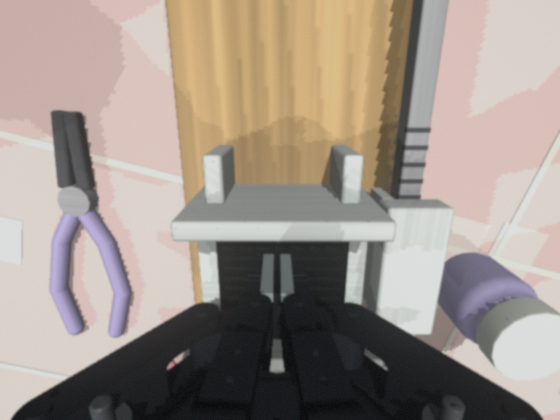

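View pics/s3.png

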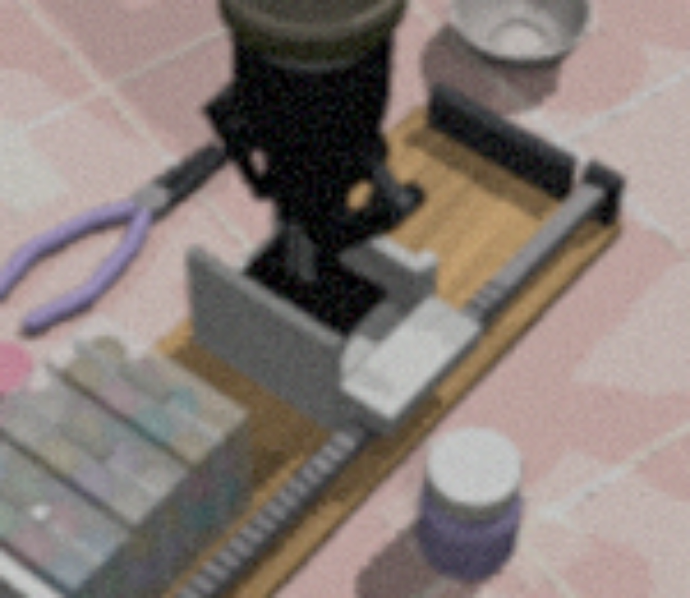

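The tips are over the pad (near column 277, row 255), in front of the wall and in free space. I'll press gradually.

Call:
move_arm:
  increments:
    - {"hand": 0.0, "dx": 0.0, "dy": 0.0, "dz": 0.004, "rx": 0.0, "ry": 0.0, "rz": 0.0}
    - {"hand": 0.0, "dx": 0.0, "dy": 0.0, "dz": 0.008, "rx": 0.0, "ry": 0.0, "rz": 0.0}
    - {"hand": 0.0, "dx": 0.0, "dy": 0.0, "dz": 0.011, "rx": 0.0, "ry": 0.0, "rz": 0.0}
    - {"hand": 0.0, "dx": 0.0, "dy": 0.0, "dz": 0.011, "rx": 0.0, "ry": 0.0, "rz": 0.0}
  newtons: 30

```text
t: 2.45
tool_pos: [0.4899, 0.0872, 0.2323]
tcp_rot: [-3.138, 0.002, 1.829]
ft_force: [0.6, 0.7, 3.4]
gripper_width: -0.0
```

```bash
python3 - <<'E'
from bench import ctrl
s=ctrl.get_state();print(s['t'],s['tool_pos'],s['ft_force'],s['tcp_rot'])
E
```

```text
2.45 [0.48990439 0.08719226 0.23226458] [0.63160248 0.7485812  3.37099452] [-3.13828925e+00  2.07321219e-03  1.82930894e+00]
```

Contact: 3.4 N at z 0.232, just as the spring begins to yield. I'll press on towards the bottom.

Call:
move_arm:
  increments:
    - {"hand": 0.0, "dx": 0.0, "dy": 0.0, "dz": 0.003, "rx": 0.0, "ry": 0.0, "rz": 0.0}
    - {"hand": 0.0, "dx": 0.0, "dy": 0.0, "dz": 0.006, "rx": 0.0, "ry": 0.0, "rz": 0.0}
    - {"hand": 0.0, "dx": 0.0, "dy": 0.0, "dz": 0.007, "rx": 0.0, "ry": 0.0, "rz": 0.0}
    - {"hand": 0.0, "dx": 0.0, "dy": 0.0, "dz": 0.007, "rx": 0.0, "ry": 0.0, "rz": 0.0}
  newtons: 30

```text
t: 2.85
tool_pos: [0.4902, 0.0872, 0.2264]
tcp_rot: [-3.139, 0.002, 1.829]
ft_force: [-4.7, -0.4, 13.0]
gripper_width: -0.0003
```

At 13 N (the spring's 7 N plus contact with the solid stop), the pad is at the bottom. Now I'll slide along the rail, which is tool +x, holding it down.

Call:
move_arm:
  increments:
    - {"hand": 0.0, "dx": 0.0, "dy": 0.0, "dz": 0.001, "rx": 0.0, "ry": 0.0, "rz": 0.0}
    - {"hand": 0.0, "dx": 0.004, "dy": 0.0, "dz": 0.001, "rx": 0.0, "ry": 0.0, "rz": 0.0}
    - {"hand": 0.0, "dx": 0.009, "dy": 0.0, "dz": 0.001, "rx": 0.0, "ry": 0.0, "rz": 0.0}
    - {"hand": 0.0, "dx": 0.014, "dy": 0.0, "dz": 0.001, "rx": 0.0, "ry": 0.0, "rz": 0.0}
    - {"hand": 0.0, "dx": 0.019, "dy": 0.0, "dz": 0.001, "rx": 0.0, "ry": 0.0, "rz": 0.0}
    - {"hand": 0.0, "dx": 0.024, "dy": 0.0, "dz": 0.001, "rx": 0.0, "ry": 0.0, "rz": 0.0}
  newtons: 30

```text
t: 3.45
tool_pos: [0.4842, 0.1101, 0.2263]
tcp_rot: [-3.139, 0.003, 1.829]
ft_force: [-5.5, -3.8, 14.7]
gripper_width: 0.0001
```

```bash
python3 - <<'E'
from bench import ctrl,cams
import cv2
s=ctrl.get_state();print(s['t'],s['tool_pos'],s['ft_force'])
p,d=cams.read_camera("wrist");cv2.imwrite("pics/w4.png",p[:,:,::-1])
E
```

```text
3.45 [0.48421999 0.11011727 0.22631078] [-5.46014086 -3.83859254 14.65641811]
```

View pics/w4.png

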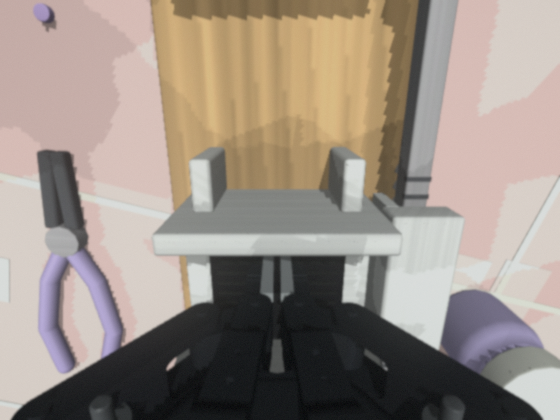

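The bookend is moving along with the fingers: fewer teeth show ahead of the guide at (415,190), and the pad is still down. I'll continue.

Call:
move_arm:
  increments:
    - {"hand": 0.0, "dx": 0.006, "dy": 0.0, "dz": 0.001, "rx": 0.0, "ry": 0.0, "rz": 0.0}
    - {"hand": 0.0, "dx": 0.012, "dy": 0.0, "dz": 0.001, "rx": 0.0, "ry": 0.0, "rz": 0.0}
    - {"hand": 0.0, "dx": 0.018, "dy": 0.0, "dz": 0.001, "rx": 0.0, "ry": 0.0, "rz": 0.0}
    - {"hand": 0.0, "dx": 0.024, "dy": 0.0, "dz": 0.001, "rx": 0.0, "ry": 0.0, "rz": 0.0}
    - {"hand": 0.0, "dx": 0.03, "dy": 0.0, "dz": 0.001, "rx": 0.0, "ry": 0.0, "rz": 0.0}
    - {"hand": 0.0, "dx": 0.036, "dy": 0.0, "dz": 0.001, "rx": 0.0, "ry": 0.0, "rz": 0.0}
    - {"hand": 0.0, "dx": 0.042, "dy": 0.0, "dz": 0.001, "rx": 0.0, "ry": 0.0, "rz": 0.0}
    - {"hand": 0.0, "dx": 0.048, "dy": 0.0, "dz": 0.001, "rx": 0.0, "ry": 0.0, "rz": 0.0}
    - {"hand": 0.0, "dx": 0.054, "dy": 0.0, "dz": 0.001, "rx": 0.0, "ry": 0.0, "rz": 0.0}
  newtons: 30

```text
t: 4.4
tool_pos: [0.4703, 0.1629, 0.2263]
tcp_rot: [-3.138, 0.003, 1.829]
ft_force: [-6.8, -4.0, 16.3]
gripper_width: -0.0001
```

```bash
python3 - <<'E'
from bench import ctrl,cams
import cv2
s=ctrl.get_state();print(s['t'],s['tool_pos'],s['ft_force'])
p,d=cams.read_camera("wrist");cv2.imwrite("pics/w5.png",p[:,:,::-1])
E
```

```text
4.4 [0.47031235 0.16285796 0.22627755] [-6.75373136 -3.9556298  16.26692251]
```

View pics/w5.png

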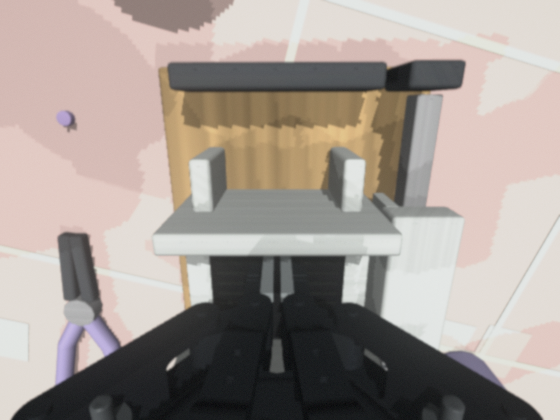

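The end stop is now in view at row 75, and the ribs (row 150) are about 25 mm short of it. I'll go on gently.

Call:
move_arm:
  increments:
    - {"hand": 0.0, "dx": 0.004, "dy": 0.0, "dz": 0.001, "rx": 0.0, "ry": 0.0, "rz": 0.0}
    - {"hand": 0.0, "dx": 0.008, "dy": 0.0, "dz": 0.001, "rx": 0.0, "ry": 0.0, "rz": 0.0}
    - {"hand": 0.0, "dx": 0.012, "dy": 0.0, "dz": 0.001, "rx": 0.0, "ry": 0.0, "rz": 0.0}
    - {"hand": 0.0, "dx": 0.016, "dy": 0.0, "dz": 0.001, "rx": 0.0, "ry": 0.0, "rz": 0.0}
    - {"hand": 0.0, "dx": 0.019, "dy": 0.0, "dz": 0.001, "rx": 0.0, "ry": 0.0, "rz": 0.0}
    - {"hand": 0.0, "dx": 0.022, "dy": 0.0, "dz": 0.001, "rx": 0.0, "ry": 0.0, "rz": 0.0}
    - {"hand": 0.0, "dx": 0.025, "dy": 0.0, "dz": 0.001, "rx": 0.0, "ry": 0.0, "rz": 0.0}
  newtons: 30

```text
t: 5.15
tool_pos: [0.4638, 0.1876, 0.2263]
tcp_rot: [-3.138, 0.003, 1.829]
ft_force: [-8.1, -3.3, 16.7]
gripper_width: -0.0
```

```bash
python3 - <<'E'
from bench import ctrl,cams
import cv2
s=ctrl.get_state();print(s['t'],s['tool_pos'],s['ft_force'])
p,d=cams.read_camera("wrist");cv2.imwrite("pics/w6.png",p[:,:,::-1])
E
```

```text
5.15 [0.46375453 0.18763281 0.22628206] [-8.08679261 -3.2854061  16.71181286]
```

View pics/w6.png

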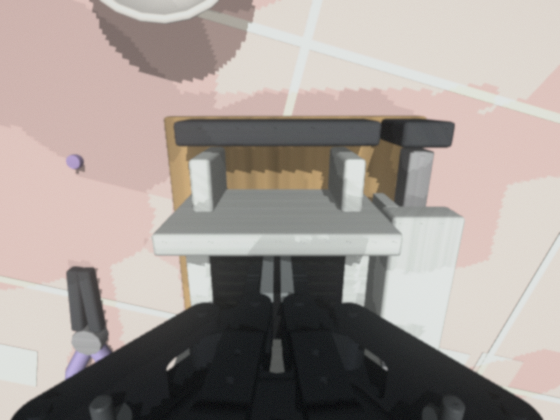

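The ribs are nearly touching the stop (rows 150 and 140), but the force hasn't risen yet. I'll keep pushing slowly.

Call:
move_arm:
  increments:
    - {"hand": 0.0, "dx": 0.002, "dy": 0.0, "dz": 0.001, "rx": 0.0, "ry": 0.0, "rz": 0.0}
    - {"hand": 0.0, "dx": 0.004, "dy": 0.0, "dz": 0.001, "rx": 0.0, "ry": 0.0, "rz": 0.0}
    - {"hand": 0.0, "dx": 0.006, "dy": 0.0, "dz": 0.001, "rx": 0.0, "ry": 0.0, "rz": 0.0}
    - {"hand": 0.0, "dx": 0.008, "dy": 0.0, "dz": 0.001, "rx": 0.0, "ry": 0.0, "rz": 0.0}
  newtons: 30

```text
t: 5.6
tool_pos: [0.4625, 0.195, 0.2263]
tcp_rot: [-3.14, 0.005, 1.829]
ft_force: [0.9, -6.5, 9.1]
gripper_width: 0.0001
```

```bash
python3 - <<'E'
from bench import ctrl,cams
import cv2
s=ctrl.get_state();print(s['t'],s['tool_pos'],s['ft_force'])
p,d=cams.read_camera("wrist");cv2.imwrite("pics/w7.png",p[:,:,::-1])
E
```

```text
5.6 [0.46253953 0.19503942 0.22633681] [ 0.94228815 -6.4718019   9.06929839]
```

View pics/w7.png

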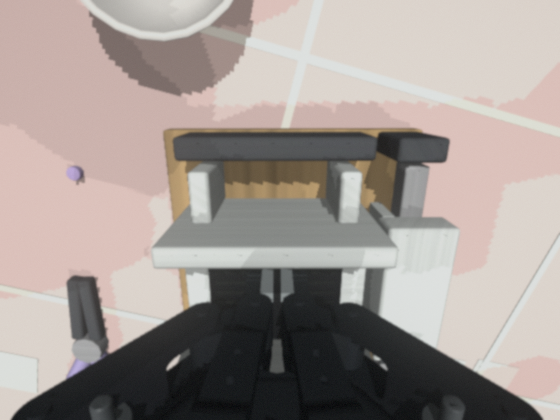

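The fingers have started to slide over the pad: the wall's near edge moved from row 240 to 255 while the ribs hold against the stop. So the bookend seems to be at its end. I'll confirm by pushing into the wall.

Call:
move_arm:
  increments:
    - {"hand": 0.0, "dx": 0.002, "dy": 0.0, "dz": 0.002, "rx": 0.0, "ry": 0.0, "rz": 0.0}
    - {"hand": 0.0, "dx": 0.004, "dy": 0.0, "dz": 0.002, "rx": 0.0, "ry": 0.0, "rz": 0.0}
    - {"hand": 0.0, "dx": 0.006, "dy": 0.0, "dz": 0.002, "rx": 0.0, "ry": 0.0, "rz": 0.0}
    - {"hand": 0.0, "dx": 0.006, "dy": 0.0, "dz": 0.002, "rx": 0.0, "ry": 0.0, "rz": 0.0}
  newtons: 30

```text
t: 6.05
tool_pos: [0.4623, 0.2002, 0.2262]
tcp_rot: [3.14, 0.008, 1.829]
ft_force: [-0.8, -9.6, 15.8]
gripper_width: 0.0001
```

Call:
move_arm:
  increments:
    - {"hand": 0.0, "dx": 0.002, "dy": 0.0, "dz": 0.001, "rx": 0.0, "ry": 0.0, "rz": 0.0}
    - {"hand": 0.0, "dx": 0.004, "dy": 0.0, "dz": 0.001, "rx": 0.0, "ry": 0.0, "rz": 0.0}
    - {"hand": 0.0, "dx": 0.004, "dy": 0.0, "dz": 0.001, "rx": 0.0, "ry": 0.0, "rz": 0.0}
  newtons: 30

```text
t: 6.35
tool_pos: [0.4624, 0.2023, 0.2263]
tcp_rot: [3.139, 0.013, 1.829]
ft_force: [-0.1, -16.2, 13.0]
gripper_width: -0.0003
```

```bash
python3 - <<'E'
from bench import ctrl,cams
import cv2
s=ctrl.get_state();print(s['t'],s['tool_pos'],s['ft_force'])
p,d=cams.read_camera("wrist");cv2.imwrite("pics/w8.png",p[:,:,::-1])
E
```

```text
6.35 [0.46236335 0.2022715  0.22629702] [ -0.11755506 -16.22890542  13.03908995]
```

View pics/w8.png

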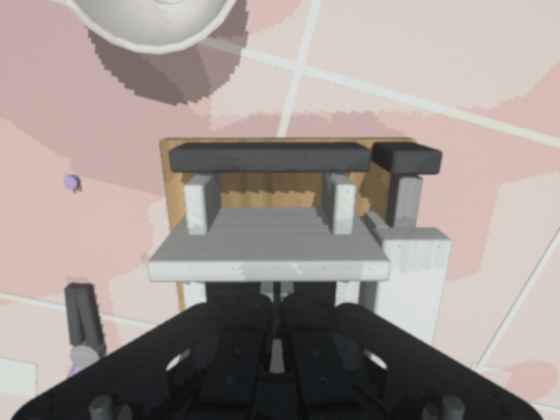

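Stalled with 16 N along the rail and the bookend against the stop (ribs touching at row 175). I'll lift straight up, keeping slight forward pressure so the bookend isn't dragged back.

Call:
move_arm:
  increments:
    - {"hand": 0.0, "dx": 0.002, "dy": 0.0, "dz": -0.004, "rx": 0.0, "ry": 0.0, "rz": 0.0}
    - {"hand": 0.0, "dx": 0.002, "dy": 0.0, "dz": -0.008, "rx": 0.0, "ry": 0.0, "rz": 0.0}
    - {"hand": 0.0, "dx": 0.001, "dy": 0.0, "dz": -0.012, "rx": 0.0, "ry": 0.0, "rz": 0.0}
    - {"hand": 0.0, "dx": 0.0, "dy": 0.0, "dz": -0.016, "rx": 0.0, "ry": 0.0, "rz": 0.0}
    - {"hand": 0.0, "dx": -0.003, "dy": 0.0, "dz": -0.022, "rx": 0.0, "ry": 0.0, "rz": 0.0}
    - {"hand": 0.0, "dx": -0.005, "dy": 0.0, "dz": -0.032, "rx": 0.0, "ry": 0.0, "rz": 0.0}
    - {"hand": 0.0, "dx": -0.005, "dy": 0.0, "dz": -0.06, "rx": 0.0, "ry": 0.0, "rz": 0.0}
    - {"hand": 0.0, "dx": -0.005, "dy": 0.0, "dz": -0.1, "rx": 0.0, "ry": 0.0, "rz": 0.0}
    - {"hand": 0.0, "dx": -0.005, "dy": 0.0, "dz": -0.14, "rx": 0.0, "ry": 0.0, "rz": 0.0}
    - {"hand": 0.0, "dx": -0.005, "dy": 0.0, "dz": -0.15, "rx": 0.0, "ry": 0.0, "rz": 0.0}
  newtons: 30

```text
t: 7.4
tool_pos: [0.4639, 0.1996, 0.3828]
tcp_rot: [3.13, 0.012, 1.829]
ft_force: [1.1, 0.8, 0.3]
gripper_width: 0.0002
```

```bash
python3 - <<'E'
from bench import ctrl,cams
import cv2
from h import *
s=ctrl.get_state();print(s['t'],s['tool_pos'],s['ft_force'])
p,d=cams.read_camera("wrist");cv2.imwrite("pics/w9.png",p[:,:,::-1])
c=cams.get_calibration("wrist");T=c["hand_eye"];K=c["mtx"];R0=Ro.from_euler('xyz',s['tcp_rot'])
m=(p.max(2)<60);m[300:]=0
v,u=np.where(d>0);dd=d[v,u];Pc=np.stack([(u-K[0,2])/K[0,0]*dd,(v-K[1,2])/K[1,1]*dd,dd],1)
W=R0.apply(Pc@T[:3,:3].T+T[:3,3])+s['tool_pos'];I=np.zeros(d.shape+(3,));I[v,u]=W;np.save("pics/W9.npy",I)
n,l,st,ce=cv2.connectedComponentsWithStats(m.astype(np.uint8))
for i in range(1,n):
    if st[i,4]>300: print(st[i],np.median(I[l==i],0))
p,d=cams.read_camera("scene");cv2.imwrite("pics/s9.png",cv2.convertScaleAbs(cv2.resize(p[80:350,130:410],(622,600))[:,:,::-1],alpha=1.4))
p,d=cams.read_camera("top");cv2.imwrite("pics/t9.png",p[:,:,::-1])
E
```

```text
7.4 [0.46388793 0.19958063 0.38279515] [1.11826875 0.79917713 0.30334395]
[ 234  183   71   46 3157] [0.46446223 0.18306661 0.06243357]
[241 265  29  35 514] [0.45442535 0.2030142  0.23559028]
[283 265  30  35 511] [0.47316719 0.20822026 0.23598902]
```

View pics/w9.png

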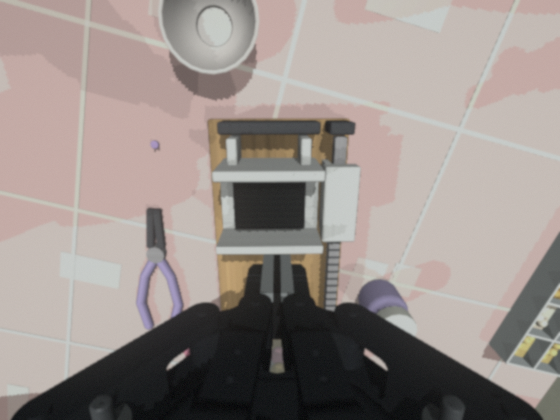

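View pics/s9.png

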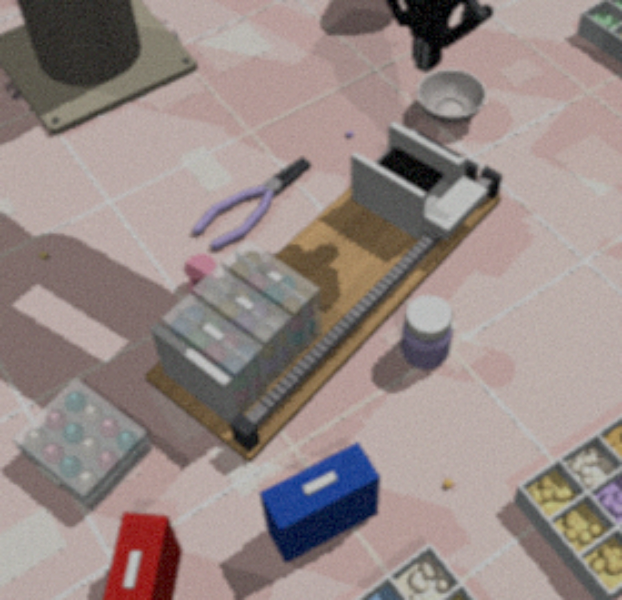

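View pics/t9.png

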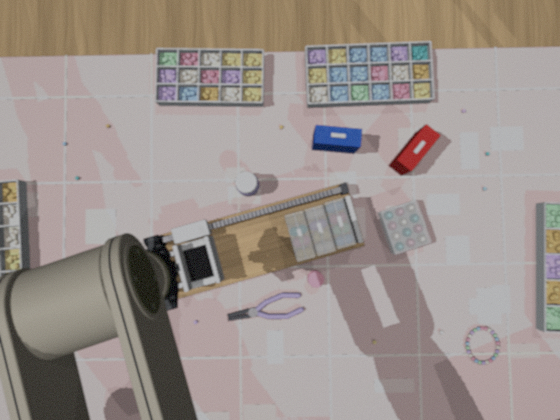

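```bash
python3 - <<'E'
import numpy as np
W=np.load("pics/W9.npy");a=np.radians(105);e=np.array([np.cos(a),np.sin(a)])
for c in (233,270,306):
    print(c,[(r,round(float(W[r,c,:2]@e)*1000),round(float(W[r,c,2])*1000)) for r in range(118,182,3)])
E
```

```text
233 [(118, 135, 1), (121, 134, 34), (124, 132, 42), (127, 129, 42), (130, 126, 42), (133, 123, 41), (136, 120, 38), (139, 119, 57), (142, 117, 56), (145, 114, 57), (148, 111, 57), (151, 109, 58), (154, 106, 57), (157, 103, 57), (160, 100, 57), (163, 97, 57), (166, 95, 61), (169, 95, 75), (172, 94, 84), (175, 92, 83), (178, 89, 83), (181, 86, 83)]
270 [(118, 135, 0), (121, 134, 36), (124, 132, 41), (127, 129, 42), (130, 126, 42), (133, 123, 43), (136, 117, 12), (139, 114, 13), (142, 111, 12), (145, 108, 13), (148, 105, 13), (151, 102, 13), (154, 98, 12), (157, 95, 13), (160, 95, 32), (163, 95, 48), (166, 95, 63), (169, 95, 76), (172, 94, 83), (175, 92, 84), (178, 89, 83), (181, 86, 83)]
306 [(118, 135, 4), (121, 134, 38), (124, 132, 42), (127, 129, 43), (130, 126, 43), (133, 123, 42), (136, 120, 40), (139, 119, 57), (142, 116, 57), (145, 114, 57), (148, 111, 56), (151, 108, 57), (154, 105, 57), (157, 103, 58), (160, 100, 58), (163, 97, 58), (166, 95, 63), (169, 95, 77), (172, 94, 83), (175, 91, 85), (178, 88, 83), (181, 86, 83)]
```

The depth check fits. The wall's outer face is 27 mm from the stop, which is what a jaw of 0.140 gives, and the rib ends are within about 2 mm of it. The pad top reads 62 mm, so it's back up. The cases and loose things sit where they were, and the arm is clear.

```bash
python3 -c "
from bench import hand_in
print(hand_in())"
```

```text
the job is handed in; nothing more can be done
None
```

I pressed the release pad to its stop with the shut fingers and kept it down while sliding the bookend back to the end stop. Then I lifted straight off, and the job was handed in at about 7.5 s.

- **Pressing:** the force was about 13 N with the pad at the bottom, and the bookend still at about 0.04 m by my estimate.
- **At the stop:** the arm stalled with 16 N along the rail. Afterwards the depth picture put the push wall 27 mm from the end stop, which means the joint is at about 0.140 m.
- **Pad released:** its top measured 62 mm above the table, the height given for it when up.
- **Everything else:** by eye, the three cases, spare case, pliers, spool, jar and bowl look unmoved. I took the bowl from the scene and wrist views, because the arm hid it in the last top picture. The red and blue look-alikes were not touched, and the gripper was well clear, with no contact force.

One check was off: the bookend moved about 108 mm by my pad measurements, against about 100 mm estimated beforehand. The final position was measured directly against the stop, so this doesn't change it. My first move call was refused, apparently because its rows left out some fields; the arm didn't move, and I resent it complete.

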